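# Refit the speed knob of the pottery wheel and switch it off

## Task

The speed knob has come off the small pottery wheel. Put it back on the dial's spindle, pressing it down only lightly while slowly turning it until its keyway finds the key and it drops fully home on the flange; then turn it counter-clockwise to the OFF stop so that its pointer stands at the red mark, and let go. Leave the other things on the desk where they are.

Things in the scene. Friction and masses are not known exactly. Their poses are not given: they have to be found in the camera images.
- knob: Loose black knob, 48 mm high, about 60 g, upright on the desk, pointer (+x) within 45 degrees of straight ahead. Origin: centre of underside. Round hub below (42 mm diameter, 25 mm high) with a hole 11.6 mm wide, 22 mm deep, open below; a keyway 7.3 mm wide runs from the hole toward +x over its full depth. On top (z 25 to 48 mm) a finger bar to grip from above: 38 mm along x, 16 mm along y.
- pointer (a point): Point on the white pointer line at the +x end of the knob's finger bar, 19 mm from the knob's axis and 36 mm above its underside.
- dial: Grey dial plate, 80 mm diameter, with the steel spindle at its centre. Origin: on the spindle axis, 66 mm above the desk, on top of the spindle's flange (32 mm diameter), where the knob's underside sits when home. +z up; +x points to the red OFF mark; speed grows clockwise seen from above (white ticks).
- spindle_top (a point): Tip of the spindle, on its axis 20 mm above the flange. Spindle: 10 mm diameter, coned to 5 mm over its top 4 mm. It turns with a friction of about 0.05 N m and stays where it is left. Spindle and flange stand on a spring: about 3 N per mm, 4 mm of travel, then a hard stop. More than 25 N of pressing or twisting force on it damages the bearing; press with 4 to 8 N.
- key_top (a point): Point on the spindle axis at the height of the key's top, 10 mm above the flange (it does not turn). The brass key, 6 mm wide, stands on one side of the spindle from the flange up to here and reaches 12.5 mm out from the axis; a knob not lined up rests on it. The key's direction is not reported: at the start 14 to 89 degrees clockwise of the OFF mark.
- off_mark (a point): Centre of the red OFF mark on the dial plate, 31 mm from the spindle axis. The spindle has a firm stop, fully counter-clockwise, where its key points at this mark.
- pottery_wheel: White tabletop pottery wheel, housing 240 x 180 x 56 mm, fixed to the desk; blue splash basin (160 mm diameter, top 77 mm above the desk) and aluminium wheel head behind, speed dial in front. Origin: centre of its underside, +z up, front toward -x; the spindle axis lies 85 mm in front of the origin.
- gold_jar: Bystander: small black open jar, 51 mm diameter, 44 mm high. Origin: centre of its underside.
- wood_block: Bystander: brown wooden sanding block, 45 x 75 x 35 mm. Origin: centre of its underside.
Not all that is in view belongs to the job. Leave any turquoise look-alike of the knob alone.

How it is judged:
By the outcome, as a careful person would: the job done as asked, in the order asked, and still so for the second after the job is handed in, with the robot touching nothing.
It also fails if it takes over 72 s, if anything falls off the work surface, if the arm or the gripper's body presses on something with over 40 N, if the wrist force passes 120 N, or if a joint passes its speed limit or range.

## Robot

A 7-joint arm with a two-finger parallel gripper is mounted at the origin on a cart in front of the work surface, level with it; the furniture and walls round the work are solid. World frame = base frame: x ahead of the robot, y to its left, z up, the work surface at z = 0. Lengths are in m, angles in degrees, forces in N, time in s.
With the tool pointing down it reaches from about 0.425 to 0.875 m from the base axis. Payload 4.7 kg.
Tool frame: the origin (TCP) lies on the centre line of the jaws, within the pads' length; the fingertips stand 22 mm ahead of it and the grasp point (between the pads) lies 3 mm ahead of it; z points along the fingers, y is the line along which they close (so a half turn about z gives the same grasp; the last joint's range is limited). The gripper opens to 87 mm and grips with 3 to 60 N. Pads are 19 mm wide; open, the fingers measure 117 mm over their backs; the gripper's body (75 mm by 190 mm) begins 51 mm behind the grasp point.
Start: joints at [77.928, 18.392, -4.016, 83.108, 1.295, 78.541, -3.26], TCP at [0.145, -0.634, 0.218] pointing down, gripper open.
Joint ranges: [-163.93, 163.93], [-17.29, 119.83], [-79.2, 71.16], [3.27, 140.29], [-89.18, 269.18], [5.43, 117.66], [-154.24, 154.24]. Speed limits (degrees/s): [147.25, 147.25, 180, 180, 180, 180, 180].

## Interface

Orientations are given as [roll, pitch, yaw] about the fixed x, y, z axes, in that order (R = Rz(yaw) Ry(pitch) Rx(roll)).
In Python, from station import ctrl, get_image, job gives the robot as it stands.
- The arm moves only by the tool play_rows, never from a script. Its argument "rows" is a list of rows, each a list of 2 entries, a list of its own where there are three numbers: the shift along the tool's x, y, z in m, then the turn about the tool's z in rad. A call has 1 to 5 rows; each row shifts and turns the commanded pose from where the row before left it, along the tool's axes as they then stand; what a row does not reach is not made up. A row lasts 1/12 s, in which the tool goes at most 41.7 mm and 7.16 degrees, less where a joint would pass 70% of its speed; a pose out of reach is approached as far as the arm can. A call with a gripper value outside its range is refused whole. "gripper" is the closure, from 0 (fully open) to 1 (shut), set as the call begins (left out, the last holds). The fingers move at their own pace and stop on an object; "force" is the grip in N (left out, the last holds). Time passes only in rows, so rows that do not move let the fingers close. It gives the time, the measured TCP pose, the force, the opening and the grip force at its end, in the units of the state.
- ctrl.state(): the state, without advancing time (a new reading comes with each control period).
- get_image(name): name is "scene" or "top" or "wrist"; returns a dict with "pixels" (384x512x3 uint8, red, green, blue), "z_map" (384x512 float32, m along the optical axis (not along the pixel's ray), 0 where there is no reading), "mtx" (3x3 intrinsics, pixels), "R" (3x3) and "t" (3): a world point X has camera coordinates R X + t; the wrist camera has in their place "tool_from_camera" (4x4, takes a point from camera to tool coordinates, whose origin is the TCP and whose axes are the flange's). Camera axes: x right, y down, z forward; pixel columns grow to the right and rows downward; lengths in m; the calibration is good to about 2 mm. A picture is of the moment at which its call begins: read the wrist's pose just before it.
- job.close_job(): hands the job in; it is judged then, once.
The state is a dict: "time_s": time; "joints": joint angles; "joint_velocities": joint speeds; "joint_torque": joint torques, N m; "ee_pos": TCP position; "tcp_rot": TCP orientation; "force": force on the tool from outside, world axes, zero at the start; "wrist_torque": the same for the moment, N m; "opening": finger opening in m; "gripper_force": force on a finger pad.
Only numpy, scipy, OpenCV 4.12 (cv2) and the standard library are available. Lean on these libraries where they do the work, as an engineer would, in place of code of your own. Each camera call takes 0.05 s, during which the arm holds its last target. There are 200 camera calls.

## Working session

There is one attempt and no reset: what is moved stays moved. The work goes in short steps, Python scripts to look and compute and a tool call to move; the robot and the scene stay as the last step left them, time stands still between calls to the robot, and variables do not carry over. Pictures are saved under pics/ and viewed, at most 11 in all, crops included, and the job is handed in when it is done.

Besides the shell and the picture viewer there is one more tool, called after "Emit:" as name([rows], argument=value, ...), one row to a line, values as JSON. play_rows: Moves the arm, as the interface text tells. Its arguments: {"type":"object","properties":{"rows":{"type":"array","items":{"type":"array"}},"gripper":{"type":"number"},"force":{"type":"number"}},"required":["rows"]}

```bash
mkdir -p pics; ls
cat > h.py <<'E'
import numpy as np, cv2
from station import ctrl, get_image, job
from scipy.spatial.transform import Rotation as Ro
def st():
    s=ctrl.state(); return s
def grab(name):
    s=ctrl.state(); d=get_image(name)
    if 'R' in d: d['Rcw']=np.array(d['R']).T; d['c']=-d['Rcw']@np.array(d['t'])
    else:
        T=np.array(d['tool_from_camera']); R=Ro.from_euler('xyz',s['tcp_rot'],degrees=True).as_matrix()
        d['Rcw']=R@T[:3,:3]; d['c']=R@T[:3,3]+np.array(s['ee_pos'])
    return d
def cloud(d):
    z=d['z_map']; v,u=np.mgrid[:z.shape[0],:z.shape[1]]; K=np.array(d['mtx'])
    p=np.stack([(u-K[0,2])/K[0,0]*z,(v-K[1,2])/K[1,1]*z,z],-1)
    return p@d['Rcw'].T+d['c']
def onplane(d,u,v,h):
    K=np.array(d['mtx']); r=d['Rcw']@np.array([(u-K[0,2])/K[0,0],(v-K[1,2])/K[1,1],1]); c=d['c']
    return c+r*(h-c[2])/r[2]
def proj(d,X):
    K=np.array(d['mtx']); p=d['Rcw'].T@(np.array(X)-d['c']); q=K@p; return q[:2]/q[2]
def save(d,n): cv2.imwrite('pics/'+n,cv2.cvtColor(np.ascontiguousarray(d['pixels']),cv2.COLOR_RGB2BGR))
E
python3 - <<'E'
from h import *
import pickle
print(st())
a=grab('scene');b=grab('top')
pickle.dump((a,b),open('ab.pkl','wb'))
for n,d in(('s',a),('t',b)): print(n,d['c'],np.array(d['mtx']).tolist())
im=np.hstack([a['pixels'],b['pixels']])
save(a,'s.png');save(b,'t.png')
E
```

```text
pics
{'time_s': 0.0, 'joints': array([77.92793354, 18.43997354, -4.01554679, 83.17438546,  1.29575139,
       78.53994346, -3.26100692]), 'joint_velocities': array([ 0.01056703,  0.01675173,  0.03899925,  0.08663576, -0.0145514 ,
       -0.0291855 , -0.00575616]), 'joint_torque': array([ 5.84190111e-04, -4.91289711e+01, -4.03626384e-01, -3.12526560e+01,
       -6.39874907e-02,  4.38158121e-02,  1.78639871e-04]), 'ee_pos': array([ 0.14471279, -0.63311788,  0.21675569]), 'tcp_rot': array([-1.79890981e+02,  6.40737265e-03,  1.28809684e+01]), 'force': array([ 0.40470599, -0.40957734, -0.32057537]), 'wrist_torque': array([ 0.01685836,  0.05940539, -0.03858616]), 'gripper_force': 0.0, 'opening': 0.08686718059440861}
s [-0.33978655  0.66206793  0.61527213] [[470.9227126864259, 0.0, 258.7342046485651], [0.0, 470.9227126864259, 191.90555654681805], [0.0, 0.0, 1.0]]
t [ 0.37843171 -0.09840439  1.09361086] [[440.70412054941784, 0.0, 257.7275183741917], [0.0, 440.70412054941784, 200.47436832182524], [0.0, 0.0, 1.0]]
```

View pics/s.png

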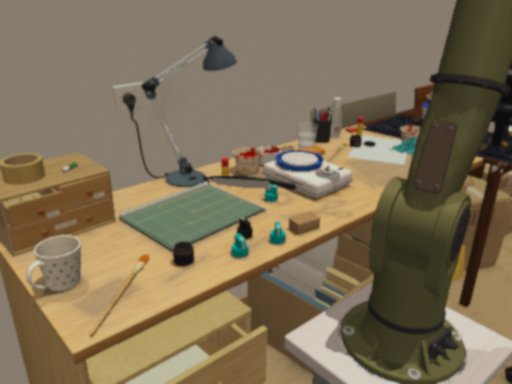

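View pics/t.png

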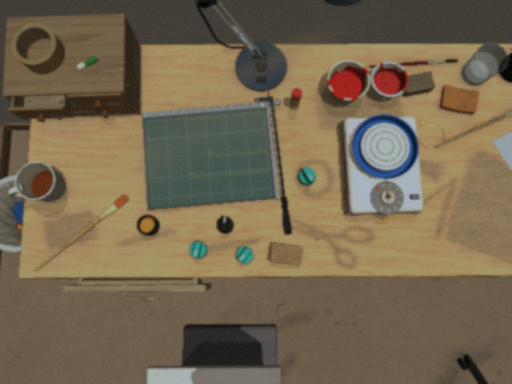

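The scene view shows the black knob at about (245,228). In the top view the knob is at (225,224), the dial at (388,197), the jar at (148,224) and the wood block at (285,254), with turquoise decoys at (307,176), (199,250) and (244,255).

Run:
```python
from h import *
import pickle
a,b=pickle.load(open('ab.pkl','rb'))
P=cloud(b);Q=cloud(a);px=b['pixels'].astype(int)
# knob region
def blob(P,px,u0,u1,v0,v1,lo,hi,f):
    m=np.zeros(P.shape[:2],bool);m[v0:v1,u0:u1]=1
    m&=(P[...,2]>lo)&(P[...,2]<hi)&f(px)
    q=P[m];print(len(q),q.min(0).round(4),q.max(0).round(4),((q.min(0)+q.max(0))/2).round(4),np.median(q,0).round(4));return m
dark=lambda p:p.max(-1)<400
print('desk',np.median(P[235:260,90:120,2]),np.median(P[140:160,320:335,2]))
blob(P,px,212,238,210,238,.01,.08,dark)
m=blob(P,px,212,238,210,238,.035,.08,dark)
m=blob(Q,a['pixels'].astype(int),234,256,214,242,.035,.08,dark)
print('dial');blob(P,px,370,406,178,214,.06,.075,dark);blob(P,px,370,406,178,214,.076,.1,dark)
blob(Q,a['pixels'].astype(int),290,350,160,200,.076,.1,dark)
blob(P,px,340,426,110,216,.05,.06,dark)
for v in range(180,214,2): print(v,P[v,376:402:2,2].round(3))
r=(px[...,0]-px[...,1]>60); r[:, :370]=0;r[:,406:]=0;r[:178]=0;r[214:]=0
print(np.argwhere(r).mean(0) if r.any() else None)
A=cv2.resize(b['pixels'][205:245,205:245],(400,400),interpolation=cv2.INTER_CUBIC)
B=cv2.resize(b['pixels'][177:217,368:408],(400,400),interpolation=cv2.INTER_CUBIC)
save({'pixels':np.hstack([A,B])},'crop.png')
```

```text
desk 0.00092951415889031 0.0008048806867118063
239 [ 0.4661 -0.0436  0.0113] [ 0.5052 -0.002   0.0531] [ 0.4857 -0.0228  0.0322] [ 0.4853 -0.0239  0.0291]
109 [ 0.4685 -0.031   0.0385] [ 0.5048 -0.014   0.0531] [ 0.4866 -0.0225  0.0458] [ 0.4857 -0.0236  0.0485]
176 [ 0.4068 -0.0304  0.0351] [0.5071 0.053  0.0525] [0.4569 0.0113 0.0438] [ 0.4681 -0.0139  0.0472]
dial
235 [ 0.5083 -0.4564  0.06  ] [ 0.5925 -0.3712  0.0749] [ 0.5504 -0.4138  0.0675] [ 0.5459 -0.409   0.063 ]
31 [ 0.5418 -0.4188  0.076 ] [ 0.5897 -0.3928  0.0867] [ 0.5657 -0.4058  0.0813] [ 0.5501 -0.4091  0.0797]
108 [ 0.5429 -0.4412  0.076 ] [ 0.6692 -0.3337  0.0851] [ 0.6061 -0.3874  0.0805] [ 0.6263 -0.3859  0.0773]
3787 [ 0.5085 -0.498   0.05  ] [ 0.7512 -0.3173  0.06  ] [ 0.6299 -0.4077  0.055 ] [ 0.586  -0.3885  0.0566]
180 [0.053 0.057 0.055 0.058 0.057 0.059 0.056 0.059 0.059 0.059 0.055 0.057
 0.056]
182 [0.053 0.054 0.059 0.06  0.057 0.059 0.059 0.058 0.063 0.058 0.056 0.056
 0.055]
184 [0.055 0.059 0.061 0.061 0.062 0.058 0.057 0.058 0.056 0.057 0.058 0.059
 0.054]
186 [0.058 0.058 0.063 0.056 0.057 0.057 0.
[... 457 characters left out ...]

 0.06 ]
198 [0.055 0.056 0.059 0.064 0.068 0.069 0.077 0.067 0.068 0.058 0.062 0.058
 0.061]
200 [0.058 0.058 0.058 0.066 0.065 0.066 1.094 0.067 0.065 0.059 0.056 0.059
 0.059]
202 [0.056 0.057 0.058 0.058 0.068 0.066 1.094 0.067 0.058 0.058 0.057 0.059
 0.056]
204 [0.059 0.057 0.056 0.056 0.053 0.059 0.057 0.06  0.056 0.058 0.059 0.057
 0.059]
206 [0.056 0.057 0.058 0.059 0.058 0.062 0.053 0.057 0.059 0.057 0.062 0.057
 0.058]
208 [0.06  0.058 0.059 0.061 0.059 0.056 0.056 0.059 0.06  0.058 0.062 0.061
 0.057]
210 [0.052 0.058 0.057 0.059 0.057 0.056 0.058 0.059 0.061 0.057 0.061 0.055
 0.053]
212 [0.049 0.049 0.06  0.055 0.053 0.06  0.057 0.056 0.054 0.057 0.044 0.046
 0.043]
[188. 377.]
```

View pics/crop.png

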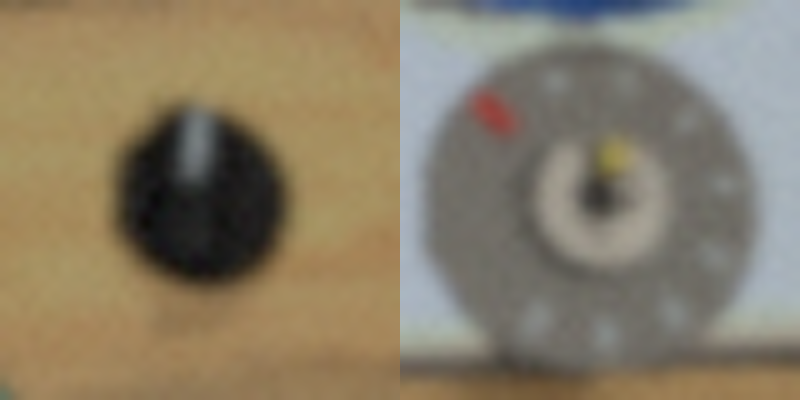

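The crop shows the knob centre at (203,195) with its pointer straight ahead (yaw about 0–3°). The red OFF mark is at (495,112), the flange at (600,203) and the brass key at (615,152). That puts OFF at yaw about 49° and the key about 65° clockwise of it. I'm moving towards the dial first so the wrist camera can see it on the way to the knob.

Emit:
play_rows([
  [[0.0358,-0.0118,0],0.1125],
  [[0.0343,-0.0158,0],0.1125],
  [[0.0323,-0.0195,0],0],
  [[0.0323,-0.0195,0],0],
  [[0.0323,-0.0195,0],0],
], gripper=0.4, force=25)

```text
time_s: 0.52
ee_pos: [0.3075, -0.5348, 0.2174]
tcp_rot: [-180.0, 0.0, -0.0]
force: [0.1, -0.4, 0.4]
opening: 0.0613
gripper_force: 0.0
```

Emit:
play_rows([
  [[0.0323,-0.0195,0],0],
  [[0.0323,-0.0195,0],0],
  [[0.0323,-0.0195,0],0],
  [[0.0323,-0.0195,0],0],
  [[0.0,0,0],0],
])

```text
time_s: 0.93
ee_pos: [0.4445, -0.45, 0.2173]
tcp_rot: [-179.7, -0.3, 0.7]
force: [0.4, 1.9, -1.1]
opening: 0.0521
gripper_force: 0.0
```

Run:
```python
from h import *
import pickle
s=st();print(s['joints'],s['joint_velocities'].round(1))
d=grab('wrist');pickle.dump(d,open('w1.pkl','wb'));print(d['tool_from_camera'],d['mtx']);save(d,'w1.png')
print(proj(d,[.5475,-.409,.066]))
```

```text
[ 54.0102434   16.84237243 -13.43676107  85.52135291   3.53468105
  78.0739845  -48.85351115] [ 2.9 -0.9  3.8  0.9  2.5  1.   4.6]
[[-2.88514591e-04 -9.54569194e-01 -2.97989211e-01  8.34700311e-02]
 [ 9.99999958e-01 -2.85291552e-04 -5.43108645e-05 -2.65609869e-04]
 [-3.31703263e-05 -2.97989214e-01  9.54569236e-01 -1.66952163e-01]
 [ 0.00000000e+00  0.00000000e+00  0.00000000e+00  1.00000000e+00]] [[319.21772176   0.         256.13411636]
 [  0.         319.21772176 189.62181238]
 [  0.           0.           1.        ]]
[214.82835264  68.35749946]
```

View pics/w1.png

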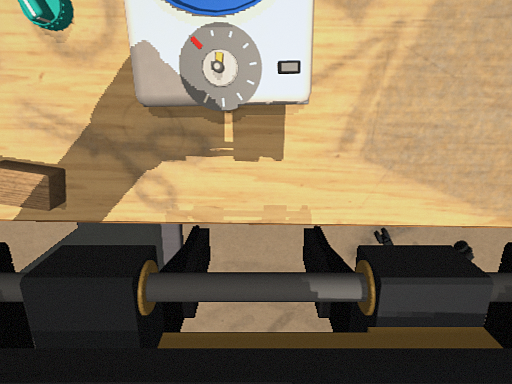

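The wrist view shows the dial: spindle tip at about (217,68), brass key at about (219,57), red OFF mark at about (197,43), and fingers at the bottom. I'll measure these and continue to the knob.

```bash
cat > dial.py <<'E'
from h import *
import pickle,sys
def dial(d,uv,half=45):
    px=d['pixels'].astype(int);h=cv2.cvtColor(np.ascontiguousarray(d['pixels']),cv2.COLOR_RGB2HSV).astype(int)
    v,u=np.mgrid[:384,:512];near=(np.hypot(u-uv[0],v-uv[1])<half)
    cm=lambda m:(u[m].mean(),v[m].mean(),m.sum())
    red=near&(h[...,1]>130)&((h[...,0]<8)|(h[...,0]>172))&(h[...,2]>90)
    yel=near&(np.hypot(u-uv[0],v-uv[1])<half/2)&(h[...,0]>18)&(h[...,0]<35)&(h[...,1]>110)&(h[...,2]>80)
    r=cm(red);y=cm(yel);P=cloud(d)
    print('red',r,onplane(d,*r[:2],.0585),'key',y,onplane(d,*y[:2],.076))
    # plate: z .055-.063 grey ; flange z~.066
    zz=P[...,2]
    print('zred',np.median(zz[red]),'zkey',np.median(zz[yel]))
    tip=near&(zz>.079)&(zz<.09);print('tip',tip.sum(),np.median(P[tip],0),zz[tip].max())
    fl=near&(zz>.0635)&(zz<.0685)&(h[...,1]<60);q=P[fl];print('flange',fl.sum(),q.min(0),q.max(0),(q.min(0)+q.max(0))/2)
if __name__=='__main__':
    d=pickle.load(open(sys.argv[1],'rb'));dial(d,(float(sys.argv[2]),float(sys.argv[3])),float(sys.argv[4]))
    A=cv2.resize(d['pixels'][20:115,170:270],(800,600),interpolation=cv2.INTER_CUBIC) if len(sys.argv)>5 else None
    if A is not None: save({'pixels':A},sys.argv[5])
E
python3 dial.py w1.pkl 217 67 45 w1c.png
```

```text
red (np.float64(196.01351351351352), np.float64(42.25675675675676), np.int64(74)) [ 0.57068252 -0.39098423  0.0585    ] key (np.float64(218.95081967213116), np.float64(56.21311475409836), np.int64(61)) [ 0.55711675 -0.4142283   0.076     ]
zred 0.057842048757113906 zkey 0.0757915882914868
tip 105 [ 0.54851218 -0.41345186  0.08437621] 0.08662479993848837
flange 756 [ 0.53361959 -0.42877565  0.06355514] [ 0.56441537 -0.3978288   0.06840798] [ 0.54901748 -0.41330223  0.06598156]
```

View pics/w1c.png

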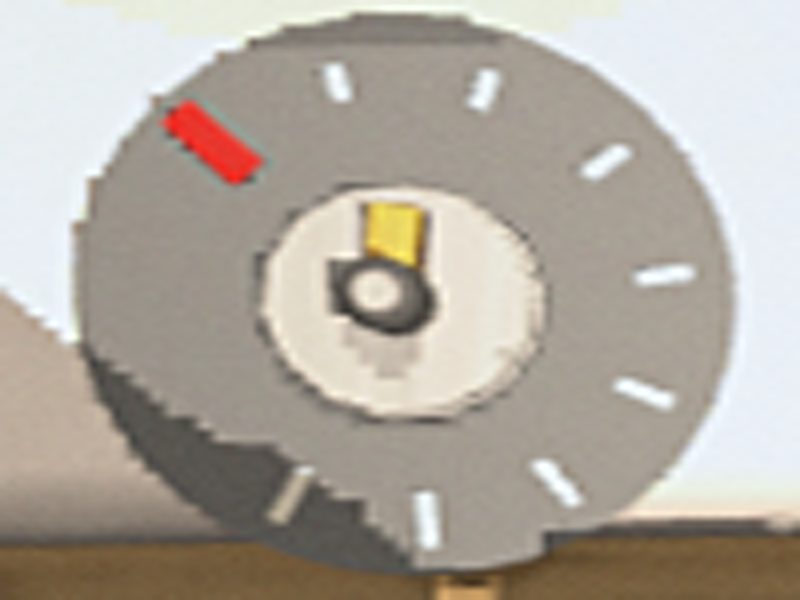

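Emit:
play_rows([
  [[0.0,-0.037,0],0],
  [[0.0,-0.037,0],0],
  [[0.0,-0.037,0],0],
  [[0.0,-0.037,0],0],
  [[0.0,-0.037,0],0],
])

```text
time_s: 1.4
ee_pos: [0.4344, -0.2723, 0.2174]
tcp_rot: [180.0, 0.0, -0.1]
force: [0.1, 0.6, 0.8]
opening: 0.0519
gripper_force: 0.0
```

Emit:
play_rows([
  [[0.0,-0.037,0],0],
  [[0.0,-0.037,0],0],
  [[0.0,-0.037,0],0],
  [[0.0,-0.037,0.03],0],
  [[-0.02,-0.037,0.03],0],
])

```text
time_s: 1.82
ee_pos: [0.4217, -0.0985, 0.1679]
tcp_rot: [180.0, -0.3, 0.0]
force: [1.2, 1.0, -0.4]
opening: 0.0519
gripper_force: 0.0
```

Emit:
play_rows([
  [[-0.02,-0.028,0],0],
  [[0.0,0,0],0],
  [[0.0,0,0],0],
])

```text
time_s: 2.07
ee_pos: [0.3986, -0.0719, 0.1672]
tcp_rot: [179.9, 0.0, 0.1]
force: [0.6, -1.1, 0.3]
opening: 0.0522
gripper_force: 0.0
```

Run:
```python
from h import *
import pickle
s=st();print(s['joints'],s['ee_pos'],s['joint_velocities'].round(1))
d=grab('wrist');pickle.dump(d,open('w2.pkl','wb'));save(d,'w2.png')
print(proj(d,[.4855,-.023,.048]))
```

```text
[ 38.77799472 -10.00148841 -29.03305892 118.24143895  -5.01464862
  70.58874399 -78.14849975] [ 0.39856452 -0.07186504  0.16723315] [ 1.   1.8  2.2 -2.9  1.  -0.9  0.1]
[198.96831586  85.61749556]
```

View pics/w2.png

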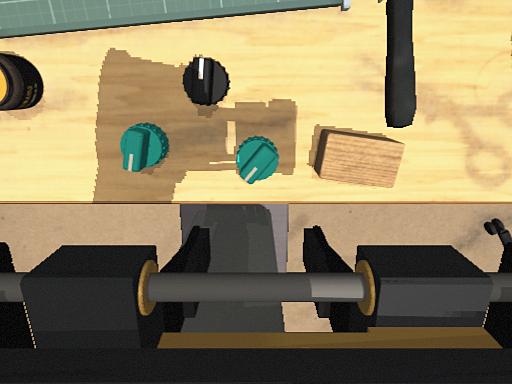

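The wrist view shows the knob at about (206,80), its white pointer line from (201,58) to (202,78). I'll compute its axis and yaw.

```bash
cat > knob.py <<'E'
from h import *
import pickle,sys
def knob(d,uv,half=28):
    P=cloud(d);zz=P[...,2];px=d['pixels'].astype(int);v,u=np.mgrid[:384,:512]
    near=np.hypot(u-uv[0],v-uv[1])<half
    top=near&(zz>.044)&(zz<.053);q=P[top];print('top n',top.sum(),'z',np.median(zz[top]))
    uu,vv=np.where(top)[1],np.where(top)[0]
    w=np.array([onplane(d,a,b,.048) for a,b in zip(uu,vv)])[:,:2].astype(np.float32)
    r=cv2.minAreaRect(w*1000);print('rect mm',r)
    hub=near&(zz>.02)&(zz<.03)&(px.max(-1)<100);print('hub',hub.sum(),P[hub].min(0),P[hub].max(0))
    wh=near&(px.min(-1)>140)&(zz>.03);W=P[wh];print('white',wh.sum(),W.mean(0),W.min(0),W.max(0))
    wp=np.array([onplane(d,a,b,.048) for a,b in zip(*np.where(wh)[::-1])])[:,:2].astype(np.float32)
    l=cv2.fitLine(wp,cv2.DIST_L2,0,.01,.01).ravel();print('line yaw',np.degrees(np.arctan2(l[1],l[0])),'rect white',cv2.minAreaRect(wp*1000))
if __name__=='__main__':
    d=pickle.load(open(sys.argv[1],'rb'));knob(d,(float(sys.argv[2]),float(sys.argv[3])))
E
python3 knob.py w2.pkl 206 80
```

```text
top n 866 z 0.04787792853030284
rect mm ((489.4229431152344, -24.924705505371094), (16.02960968017578, 37.921546936035156), 83.73466491699219)
hub 725 [ 0.46830284 -0.04562969  0.0200471 ] [ 0.50974362 -0.00415395  0.02975644]
white 94 [ 0.4995537  -0.02683432  0.05758136] [ 0.48207207 -0.07118685  0.04518256] [ 0.50837431 -0.02353313  0.33417038]
line yaw -11.788629 rect white ((502.4336242675781, -27.771926879882812), (10.883819580078125, 21.196853637695312), 50.34123229980469)
```

The knob's finger bar fits a 38×16 mm rectangle at (0.489,-0.025), yaw -6.3°, top at z 0.048. Those sizes and the height match the text, so I'll approach and descend.

Emit:
play_rows([
  [[0.0303,-0.0157,0],0],
  [[0.0303,-0.0157,0],0],
  [[0.0303,-0.0157,0],0.11],
  [[0,0,0.03],0],
  [[0,0,0.03],0],
])

```text
time_s: 2.53
ee_pos: [0.4946, -0.0257, 0.1084]
tcp_rot: [-179.9, -0.3, -6.3]
force: [0.0, -0.8, -0.3]
opening: 0.0523
gripper_force: 0.0
```

Emit:
play_rows([
  [[0,0,0.02],0],
  [[0,0,0],0],
  [[0,0,0],0],
  [[0,0,0],0],
])

```text
time_s: 2.87
ee_pos: [0.4916, -0.0261, 0.0887]
tcp_rot: [-180.0, -0.1, -6.3]
force: [-0.4, 0.8, 0.0]
opening: 0.0524
gripper_force: 0.0
```

Run:
```python
from h import *
s=st();print(s['joints'],s['ee_pos'],s['tcp_rot'],s['joint_velocities'].round(1))
p=s['ee_pos'];y=np.radians(s['tcp_rot'][2]);dx,dy=np.array([.4892,-.0249])-p[:2]
print('tool shift',dx*np.cos(y)+dy*np.sin(y),dx*np.sin(y)-dy*np.cos(y),p[2]-.049)
```

```text
[  33.8090569     7.73405082  -35.73265286  112.97922558    5.18227447
   60.70394128 -100.55624261] [ 0.49159638 -0.02614712  0.0887294 ] [-1.79992716e+02 -1.25783736e-01 -6.34934087e+00] [-0.2 -1.3 -0.4 -0.5 -0.  -0.1 -0.1]
tool shift -0.0025195978754130486 -0.0009744502525555014 0.039729395645988916
```

Emit:
play_rows([
  [[-0.0025,-0.001,0.02],0],
  [[0,0,0.0195],0],
  [[0,0,0],0],
  [[0,0,0],0],
])

```text
time_s: 3.2
ee_pos: [0.4883, -0.0243, 0.049]
tcp_rot: [180.0, -0.0, -6.3]
force: [0.6, 0.1, 0.7]
opening: 0.0523
gripper_force: 0.0
```

Emit:
play_rows([
  [[0,0,0],0],
  [[0,0,0],0],
  [[0,0,0],0],
  [[0,0,0],0],
  [[0,0,0],0],
], gripper=1.0, force=30)

```text
time_s: 3.62
ee_pos: [0.4881, -0.0239, 0.0485]
tcp_rot: [180.0, -0.1, -6.2]
force: [0.9, -0.3, -0.7]
opening: 0.0264
gripper_force: 0.0
```

Emit:
play_rows([
  [[0,0,0],0],
  [[0,0,0],0],
  [[0,0,0],0],
  [[0,0,0],0],
])

```text
time_s: 3.95
ee_pos: [0.4877, -0.0238, 0.0479]
tcp_rot: [180.0, 0.0, -6.2]
force: [-0.6, -0.2, 1.5]
opening: 0.0035
gripper_force: 0.0
```

Run:
```python
from h import *
s=st();print({k:np.round(s[k],3) for k in('ee_pos','tcp_rot','force','wrist_torque','opening','gripper_force')})
```

```text
{'ee_pos': array([ 0.488, -0.024,  0.048]), 'tcp_rot': array([ 1.79994e+02,  8.00000e-03, -6.24000e+00]), 'force': array([-0.614, -0.236,  1.533]), 'wrist_torque': array([ 0.04 ,  0.013, -0.008]), 'opening': np.float64(0.003), 'gripper_force': np.float64(0.0)}
```

The fingers closed to 3.5 mm with nothing between them. I'll look before doing anything else.

Run:
```python
from h import *
import pickle
a=grab('wrist');b=grab('scene');c=grab('top');pickle.dump((a,b,c),open('m.pkl','wb'))
A=a['pixels'][0:300,106:406];B=cv2.resize(b['pixels'][170:270,190:290],(300,300),interpolation=cv2.INTER_CUBIC);C=cv2.resize(c['pixels'][175:275,175:275],(200,300))
save({'pixels':np.hstack([A,B,C])},'m.png')
```

```text
(no output)
```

View pics/m.png

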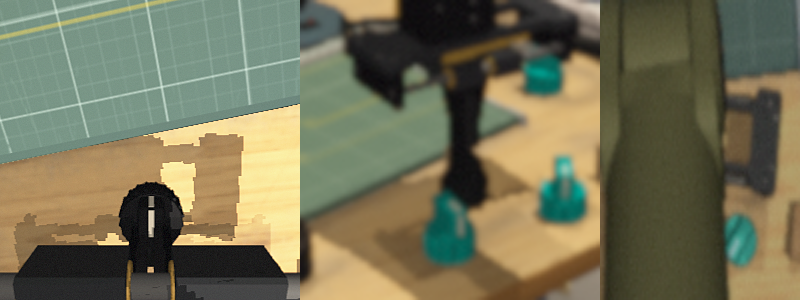

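Run:
```python
from h import *
import pickle
from knob import knob
a,b,c=pickle.load(open('m.pkl','rb'))
print(proj(a,[.4892,-.0249,.048]))
try: knob(a,(257,215),36)
except Exception as e: print(e)
P=cloud(a)
for v in range(180,300,6): print(v,[tuple(P[v,u].round(3)) for u in (244,257,270)])
```

```text
[258.46194762 238.91023593]
top n 742 z 0.04789683137751728
rect mm ((496.47802734375, -24.18292999267578), (18.173851013183594, 28.207298278808594), 69.95308685302734)
hub 1291 [ 0.47303546 -0.04537553  0.02001084] [ 0.51113432 -0.00273289  0.0298774 ]
white 113 [ 0.50150762 -0.02526779  0.05146275] [ 0.49119507 -0.03248044  0.04462914] [ 0.57065831 -0.02333799  0.21480499]
line yaw -7.727386 rect white ((500.2220458984375, -25.25907325744629), (2.270571708679199, 18.318130493164062), 83.6825180053711)
180 [(np.float64(0.512), np.float64(-0.018), np.float64(0.001)), (np.float64(0.511), np.float64(-0.027), np.float64(-0.0)), (np.float64(0.51), np.float64(-0.036), np.float64(0.001))]
186 [(np.float64(0.51), np.float64(-0.018), np.float64(0.007)), (np.float64(0.51), np.float64(-0.026), np.float64(0.011)), (np.float64(0.507), np.float64(-0.035), np.float64(0.006))]
192 [(np.float64(0.51), np.float64(-0.018), np.float64(0.02)), (np.float64(0.509), np.float64(-0.026), np.float64(0.023)), (np.float64(0.507), np.float64(-0.035), np.float64(0.019))]
198 [(np.float64(0.507), np.float64(-0.018
[... 2380 characters left out ...]
at64(-0.024), np.float64(0.137)), (np.float64(0.521), np.float64(-0.027), np.float64(0.137)), (np.float64(0.521), np.float64(-0.031), np.float64(0.137))]
282 [(np.float64(0.522), np.float64(-0.024), np.float64(0.14)), (np.float64(0.52), np.float64(-0.027), np.float64(0.138)), (np.float64(0.52), np.float64(-0.031), np.float64(0.139))]
288 [(np.float64(0.52), np.float64(-0.024), np.float64(0.14)), (np.float64(0.519), np.float64(-0.027), np.float64(0.139)), (np.float64(0.518), np.float64(-0.031), np.float64(0.139))]
294 [(np.float64(0.519), np.float64(-0.023), np.float64(0.141)), (np.float64(0.517), np.float64(-0.027), np.float64(0.14)), (np.float64(0.518), np.float64(-0.03), np.float64(0.14))]
```

Run:
```python
from h import *
import pickle
a,b,c=pickle.load(open('m.pkl','rb'))
A=cv2.resize(a['pixels'][160:310,157:357],(800,600),interpolation=cv2.INTER_CUBIC)
A=np.clip(A.astype(float)*2.5,0,255).astype(np.uint8)
save({'pixels':A},'m2.png')
```

```text
(no output)
```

View pics/m2.png

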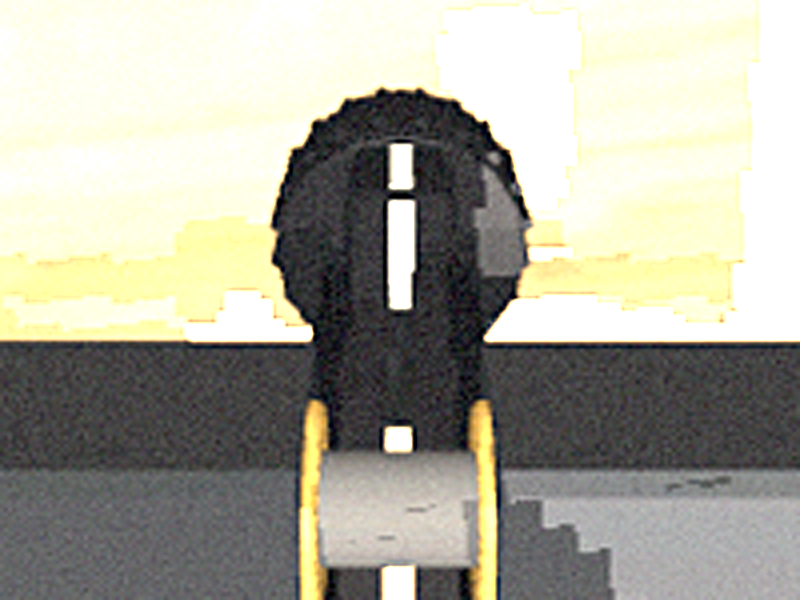

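The enlarged view shows the bar between the two fingers (bar spans about x 345–470, fingers on either side), which disagrees with the opening reading. I'll hold and re-read.

Emit:
play_rows([
  [[0,0,0],0],
  [[0,0,0],0],
  [[0,0,0],0],
])

```text
time_s: 4.35
ee_pos: [0.4877, -0.0238, 0.0479]
tcp_rot: [180.0, 0.0, -6.2]
force: [0.9, 0.8, 0.3]
opening: 0.0006
gripper_force: 0.0
```

Run:
```python
from h import *
s=st();print({k:np.round(s[k],3) for k in('ee_pos','tcp_rot','force','wrist_torque','opening','gripper_force')})
d=grab('wrist');P=cloud(d)
for v in (228,240,250,260): print(v,[(u,*P[v,u].round(3)) for u in range(226,292,4)])
```

```text
{'ee_pos': array([ 0.488, -0.024,  0.048]), 'tcp_rot': array([ 1.79996e+02,  3.00000e-03, -6.24500e+00]), 'force': array([0.888, 0.78 , 0.293]), 'wrist_torque': array([0.005, 0.042, 0.019]), 'opening': np.float64(0.001), 'gripper_force': np.float64(0.0)}
228 [(226, np.float64(0.477), np.float64(-0.0), np.float64(-0.0)), (230, np.float64(0.487), np.float64(-0.006), np.float64(0.024)), (234, np.float64(0.487), np.float64(-0.009), np.float64(0.025)), (238, np.float64(0.487), np.float64(-0.012), np.float64(0.025)), (242, np.float64(0.501), np.float64(-0.017), np.float64(0.056)), (246, np.float64(0.501), np.float64(-0.019), np.float64(0.057)), (250, np.float64(0.499), np.float64(-0.021), np.float64(0.053)), (254, np.float64(0.499), np.float64(-0.023), np.float64(0.053)), (258, np.float64(0.498), np.float64(-0.026), np.float64(0.053)), (262, np.float64(0.499), np.float64(-0.028), np.float64(0.054)), (266, np.float64(0.499), np.float64(-0.03), np.float64(0.056)), (270, np.float64(0.5), np.float64(-0.032), np.float64(0.057)), (274, np.float64(0.485), np.float64(-0.035), np.float64(0.025)), (
[... 2861 characters left out ...]
t64(0.499), np.float64(-0.022), np.float64(0.088)), (254, np.float64(0.499), np.float64(-0.024), np.float64(0.088)), (258, np.float64(0.498), np.float64(-0.025), np.float64(0.088)), (262, np.float64(0.498), np.float64(-0.027), np.float64(0.087)), (266, np.float64(0.498), np.float64(-0.029), np.float64(0.088)), (270, np.float64(0.499), np.float64(-0.031), np.float64(0.09)), (274, np.float64(0.524), np.float64(-0.033), np.float64(0.134)), (278, np.float64(0.526), np.float64(-0.034), np.float64(0.137)), (282, np.float64(0.525), np.float64(-0.035), np.float64(0.136)), (286, np.float64(0.525), np.float64(-0.036), np.float64(0.136)), (290, np.float64(0.525), np.float64(-0.037), np.float64(0.136))]
```

Run:
```python
from h import *
import pickle
d=pickle.load(open('w2.pkl','rb'))
T=np.array(d['tool_from_camera']);z=d['z_map'];v,u=np.mgrid[:384,:512];K=np.array(d['mtx'])
p=np.stack([(u-K[0,2])/K[0,0]*z,(v-K[1,2])/K[1,1]*z,z],-1)@T[:3,:3].T+T[:3,3]
m=(v>205)&(v<340)&(u>150)&(u<370)&(z>0)&(p[...,2]<.04)&(p[...,2]>-.06)
q=p[m]
for a in np.arange(-.06,.04,.005):
    k=q[(q[:,2]>=a)&(q[:,2]<a+.005)]
    if len(k): 
        for s in(-1,1):
            kk=k[k[:,1]*s>0]
            if len(kk): print(a.round(3),s,len(kk),kk.min(0).round(3),kk.max(0).round(3))
```

```text
-0.06 -1 90 [-0.01  -0.031 -0.06 ] [ 0.003 -0.027 -0.055]
-0.06 1 82 [-0.01  0.03 -0.06] [ 0.003  0.031 -0.055]
-0.055 -1 269 [-0.01  -0.04  -0.055] [ 0.013 -0.026 -0.05 ]
-0.055 1 279 [-0.011  0.026 -0.055] [ 0.013  0.04  -0.05 ]
-0.05 -1 216 [-0.009 -0.04  -0.05 ] [ 0.013 -0.026 -0.045]
-0.05 1 212 [-0.009  0.026 -0.05 ] [ 0.013  0.04  -0.045]
-0.045 -1 192 [-0.008 -0.038 -0.045] [ 0.013 -0.026 -0.04 ]
-0.045 1 185 [-0.009  0.026 -0.045] [ 0.013  0.039 -0.04 ]
-0.04 -1 134 [ 0.002 -0.038 -0.04 ] [ 0.013 -0.026 -0.035]
-0.04 1 141 [ 0.003  0.027 -0.04 ] [ 0.013  0.038 -0.035]
-0.035 -1 178 [-0.001 -0.037 -0.035] [ 0.013 -0.026 -0.03 ]
-0.035 1 178 [-0.001  0.026 -0.035] [ 0.013  0.037 -0.03 ]
-0.03 -1 159 [-0.004 -0.035 -0.03 ] [ 0.013 -0.026 -0.025]
-0.03 1 157 [-0.004  0.026 -0.03 ] [ 0.013  0.035 -0.025]
-0.025 -1 140 [-0.006 -0.035 -0.025] [ 0.013 -0.026 -0.02 ]
-0.025 1 139 [-0.006  0.026 -0.025] [ 0.013  0.035 -0.02 ]
-0.02 -1 133 [-0.008 -0.035 -0.02 ] [ 0.013 -0.026 -0.015]
-0.02 1 132 [-0.008  0.026 -0.02 ] [ 0.013  0.035 -0.015]
-0.015 -1 119 [-0.008 -0.035 -0.015] [ 0.013 -0.026 -0.01 ]
-0.015 1 123 [-0.009  0.026 -0.015] [ 0.013  0.035 -0.01 ]
-0.01 -1 113 [-0.008 -0.035 -0.01 ] [ 0.013 -0.026 -0.005]
-0.01 1 112 [-0.008  0.026 -0.01 ] [ 0.013  0.035 -0.005]
-0.005 -1 12 [-0.003 -0.034 -0.005] [ 0.012 -0.026 -0.004]
-0.005 1 10 [ 0.001  0.026 -0.005] [ 0.012  0.033 -0.004]
```

The camera depth puts the fingertips about 4 mm behind the reported TCP, not 22 mm ahead of it. So the fingers closed just above the bar, with almost no force, and the knob was not moved. I'll reopen, go about 24 mm lower, shift 2 mm back to centre, and grip again.

Emit:
play_rows([
  [[0,0,-0.01],0],
  [[0,0,0],0],
  [[0,0,0],0],
  [[0,0,0],0],
  [[0,0,0],0],
], gripper=0.45)

```text
time_s: 4.82
ee_pos: [0.4876, -0.0239, 0.0579]
tcp_rot: [180.0, 0.0, -6.2]
force: [-0.8, 0.4, 0.6]
opening: 0.026
gripper_force: 0.0
```

Emit:
play_rows([
  [[-0.002,0,0],0],
  [[0,0,0],0],
  [[0,0,0],0],
  [[0,0,0],0],
  [[0,0,0],0],
])

```text
time_s: 5.23
ee_pos: [0.4857, -0.0236, 0.0578]
tcp_rot: [180.0, 0.0, -6.2]
force: [0.4, 0.1, 0.3]
opening: 0.0472
gripper_force: 0.0
```

Emit:
play_rows([
  [[0,0,0.009],0],
  [[0,0,0.009],0],
  [[0,0,0.008],0],
  [[0,0,0.006],0],
  [[0,0,0],0],
])

```text
time_s: 5.65
ee_pos: [0.4841, -0.0234, 0.0239]
tcp_rot: [-180.0, 0.2, -6.2]
force: [0.0, -0.4, 0.2]
opening: 0.0479
gripper_force: 0.0
```

Run:
```python
from h import *
import pickle
s=st();print({k:np.round(s[k],4) for k in('joints','ee_pos','tcp_rot','force','wrist_torque','opening','gripper_force')})
d=grab('wrist');pickle.dump(d,open('w3.pkl','wb'))
from knob import knob
u,v=proj(d,[.489,-.0245,.048]);print(u,v);knob(d,(u,v),60)
```

```text
{'joints': array([  32.3186,   12.5971,  -35.207 ,  116.8045,    8.9481,   53.3864,
       -103.8575]), 'ee_pos': array([ 0.4841, -0.0234,  0.0239]), 'tcp_rot': array([-179.9788,    0.2061,   -6.2337]), 'force': array([ 0.0334, -0.4294,  0.1861]), 'wrist_torque': array([ 0.0059,  0.0701, -0.0229]), 'opening': np.float64(0.0479), 'gripper_force': np.float64(0.0)}
258.0243881903762 254.4120253936705
top n 2105 z 0.04788739346902163
rect mm ((494.8428039550781, -25.117948532104492), (58.659481048583984, 30.691253662109375), 83.76551818847656)
hub 2028 [ 0.47101506 -0.05381391  0.02001285] [0.51116626 0.00379595 0.02999461]
white 151 [ 0.50169516 -0.02554301  0.05039823] [ 0.49166284 -0.0322333   0.04400067] [ 0.56770173 -0.023272    0.19056031]
line yaw -2.509684 rect white ((484.2643127441406, -26.134376525878906), (50.984195709228516, 5.1271491050720215), 2.357616424560547)
```

Emit:
play_rows([
  [[0.0015,0.001,0],0],
  [[0,0,0],0],
  [[0,0,0],0],
  [[0,0,0],0],
  [[0,0,0],0],
], gripper=1.0, force=25)

```text
time_s: 6.12
ee_pos: [0.4873, -0.0248, 0.0262]
tcp_rot: [180.0, -0.0, -6.2]
force: [-0.1, -0.7, -0.7]
opening: 0.0219
gripper_force: 0.0
```

Emit:
play_rows([
  [[0,0,0],0],
  [[0,0,0],0],
  [[0,0,0],0],
])

```text
time_s: 6.37
ee_pos: [0.4873, -0.0248, 0.0261]
tcp_rot: [180.0, -0.0, -6.2]
force: [0.6, -0.0, 1.1]
opening: 0.0157
gripper_force: 25.0
```

Run:
```python
from h import *
s=st();print({k:np.round(s[k],4) for k in('ee_pos','tcp_rot','force','wrist_torque','opening','gripper_force')})
```

```text
{'ee_pos': array([ 0.4873, -0.0248,  0.0261]), 'tcp_rot': array([ 1.799907e+02, -1.740000e-02, -6.243700e+00]), 'force': array([ 0.5889, -0.0423,  1.1376]), 'wrist_torque': array([0.0221, 0.0286, 0.0074]), 'opening': np.float64(0.0157), 'gripper_force': np.float64(24.9989)}
```

Gripped: opening 15.7 mm at 25 N. Now lifting and carrying the knob to about 80 mm short of the dial.

Emit:
play_rows([
  [[0,0,-0.02],0],
  [[0,0,-0.03],0],
  [[0,0,-0.035],0],
  [[0,0,-0.035],0],
  [[0.0027,0.0349,-0.01],0],
])

```text
time_s: 6.78
ee_pos: [0.4898, -0.0526, 0.1616]
tcp_rot: [-179.9, -0.5, -5.6]
force: [2.1, 1.1, -1.2]
opening: 0.0155
gripper_force: 25.0
```

Emit:
play_rows([
  [[0.0027,0.0349,0],0],
  [[0.0027,0.0349,0],0],
  [[0.0027,0.0349,0],0],
  [[0.0027,0.0349,0],0],
  [[0.0027,0.0349,0],0],
])

```text
time_s: 7.2
ee_pos: [0.4799, -0.2363, 0.1559]
tcp_rot: [180.0, 0.0, -6.2]
force: [1.7, 0.1, -0.2]
opening: 0.0155
gripper_force: 25.0
```

Emit:
play_rows([
  [[0.0027,0.0349,0],0],
  [[0.0027,0.0349,0],0],
  [[0.0027,0.0349,0],0],
  [[0.0027,0.0349,0],0],
  [[0.0027,0.0349,0],0.077],
])

```text
time_s: 7.62
ee_pos: [0.4743, -0.4112, 0.1555]
tcp_rot: [-180.0, 0.0, -10.7]
force: [1.2, 0.6, -0.6]
opening: 0.0156
gripper_force: 25.0
```

Emit:
play_rows([
  [[0,0,0],0.077],
  [[0,0,0],0],
  [[0,0,0],0],
  [[0,0,0],0],
  [[0,0,0],0],
])

```text
time_s: 8.03
ee_pos: [0.4756, -0.4079, 0.1561]
tcp_rot: [-180.0, -0.0, -14.8]
force: [0.4, 0.3, -2.0]
opening: 0.0156
gripper_force: 25.0
```

Run:
```python
from h import *
import pickle
s=st();print({k:np.round(s[k],4) for k in('joints','ee_pos','tcp_rot','force','opening','gripper_force')})
d=grab('wrist');pickle.dump((d,s),open('w4.pkl','wb'));save(d,'w4.png');print(proj(d,[.548,-.4135,.066]))
```

```text
{'joints': array([ 53.2603,  18.6376, -18.5262,  90.8   ,   6.1207,  71.5699,
       -71.1465]), 'ee_pos': array([ 0.4756, -0.4079,  0.1561]), 'tcp_rot': array([-1.799772e+02, -3.200000e-03, -1.484830e+01]), 'force': array([ 0.4087,  0.2883, -1.9714]), 'opening': np.float64(0.0156), 'gripper_force': np.float64(24.9982)}
[240.08704615 106.06098955]
```

View pics/w4.png

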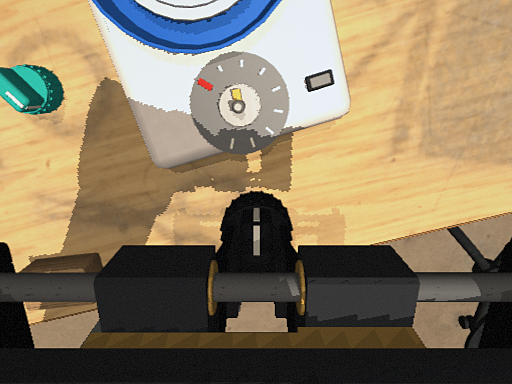

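The wrist view shows the knob held upright at about (256,215), with the pointer line straight up the image. The dial is at (239,105), the key at (237,94) and the red mark at (204,84). I'll measure both in tool coordinates.

```bash
cat > rel.py <<'E'
from h import *
import pickle,sys
from scipy.optimize import least_squares
def circ(q,r=None):
    f=(lambda p:np.hypot(q[:,0]-p[0],q[:,1]-p[1])-r)
    return least_squares(f,[q[:,0].mean(),q[:,1].mean()],loss='soft_l1',f_scale=.0005).x
def rel(d,s,fuv):
    T=np.array(d['tool_from_camera']);z=d['z_map'];v,u=np.mgrid[:384,:512];K=np.array(d['mtx'])
    p=np.stack([(u-K[0,2])/K[0,0]*z,(v-K[1,2])/K[1,1]*z,z],-1)@T[:3,:3].T+T[:3,3]
    W=cloud(d);h=cv2.cvtColor(np.ascontiguousarray(d['pixels']),cv2.COLOR_RGB2HSV).astype(int)
    rr=np.hypot(u-fuv[0],v-fuv[1]);out={}
    R=Ro.from_euler('xyz',s['tcp_rot'],degrees=True).as_matrix()
    dz=s['ee_pos'][2]
    def tool(m,Z):  # rays onto world plane Z, tool coordinates
        w=np.array([onplane(d,a,b,Z) for a,b in zip(u[m],v[m])]);return (w-s['ee_pos'])@R, w
    fl=(rr<30)&(W[...,2]>.064)&(W[...,2]<.068)&(h[...,1]<60)
    red=(rr<60)&(h[...,1]>130)&((h[...,0]<8)|(h[...,0]>172))&(h[...,2]>90)
    yel=(rr<30)&(h[...,0]>18)&(h[...,0]<35)&(h[...,1]>110)&(h[...,2]>80)
    tip=(rr<25)&(W[...,2]>.0845)&(W[...,2]<.0885)
    # flange: outline fit
    c,_=cv2.findContours(cv2.morphologyEx((fl|yel|(rr<8)).astype(np.uint8),cv2.MORPH_CLOSE,np.ones((7,7))),cv2.RETR_EXTERNAL,cv2.CHAIN_APPROX_NONE)
    c=max(c,key=len)[:,0];w=np.array([onplane(d,a,b,.066) for a,b in c]);print('flange z',np.median(W[fl][:,2]),'tip z',np.median(W[tip][:,2]) if tip.any() else None)
    C=circ(w[:,:2],.016);print('flange fit world',C,'res',np.abs(np.hypot(*(w[:,:2]-C).T)-.016).mean())
    print('tip world',W[tip].mean(0),'flange bbox', (w.min(0)+w.max(0))[:2]/2)
    ft=R.T@(np.r_[C,.066]-s['ee_pos']);print('flange tool',ft)
    rw=tool(red,.058)[1].mean(0);q=rw[:2]-C;print('OFF yaw',np.degrees(np.arctan2(q[1],q[0])),np.hypot(*q))
    yt=tool(yel&(np.abs(W[...,2]-.076)<.002),.076)[1][:,:2];q=yt.mean(0)-C;print('key yaw',np.degrees(np.arctan2(q[1],q[0])),np.hypot(*q),len(yt),cv2.minAreaRect((yt*1000).astype(np.float32)))
    # knob in tool frame: hub top / bar
    hz=p[...,2]; near=(np.abs(p[...,1])<.03)&(np.abs(p[...,0])<.04)&(v<270)&(v>170)
    hub=near&(hz>-.004)&(hz<.024)  # hub side wall & top
    print('hub y range',p[hub][:,1].min(),p[hub][:,1].max(),'max x',p[hub][:,0].max())
    side=near&(hz>.004)&(hz<.024)
    print('hub circle fit tool',circ(p[side][:,:2],.021),side.sum())
    wh=near&(d['pixels'].min(-1)>110)&(hz<-.015)&(hz>-.03);print('white tool',wh.sum(),p[wh].min(0),p[wh].max(0))
if __name__=='__main__':
    d,s=pickle.load(open(sys.argv[1],'rb'));rel(d,s,(float(sys.argv[2]),float(sys.argv[3])))
E
python3 rel.py w4.pkl 239 106
```

```text
flange z 0.06583523430319296 tip z 0.08562990694447739
flange fit world [ 0.5487725  -0.41298753] res 0.0006635292774616804
tip world [ 0.54881796 -0.41285979  0.08571916] flange bbox [ 0.54886083 -0.41311342]
flange tool [ 0.07199895 -0.01377818  0.09006107]
OFF yaw 45.06172086976058 0.031643005348413585
key yaw -5.265959953157078 0.008569358038953026 78 ((557.1697998046875, -413.66253662109375), (5.507504940032959, 7.46257209777832), 84.22552490234375)
hub y range -0.022015205800858806 0.02119748304343524 max x 0.02378161403318451
hub circle fit tool [ 0.00150888 -0.00045129] 838
white tool 158 [ 0.00393023 -0.00164981 -0.02351859] [ 0.02147803  0.00087523 -0.0175092 ]
```

Results:
- **Dial:** axis at tool (0.0720, -0.0138), flange z 0.066.
- **Angles:** key yaw about -5.5°, OFF yaw about 45°.
- **Knob in hand:** tool (0.0022, -0.0004).

I'll shift by (0.070, -0.0134) at insertion yaw -15°, then go down to just above the tip.

Emit:
play_rows([
  [[0.0233,-0.0045,0],0],
  [[0.0233,-0.0045,0],0],
  [[0.0233,-0.0044,0],0],
  [[0,0,0.015],0],
  [[0,0,0.015],0],
])

```text
time_s: 8.5
ee_pos: [0.5489, -0.4133, 0.1268]
tcp_rot: [-180.0, -0.2, -14.8]
force: [-0.7, 0.1, -1.7]
opening: 0.0156
gripper_force: 25.0
```

Emit:
play_rows([
  [[0,0,0.007],0],
  [[0,0,0],0],
  [[0,0,0],0],
  [[0,0,0],0],
  [[0,0,0],0],
])

```text
time_s: 8.92
ee_pos: [0.5463, -0.4153, 0.1204]
tcp_rot: [179.9, -0.1, -15.1]
force: [-0.5, -0.5, -1.4]
opening: 0.0155
gripper_force: 25.0
```

Run:
```python
from h import *
s=st();print({k:np.round(s[k],4) for k in('joints','ee_pos','tcp_rot','force','wrist_torque')})
R=Ro.from_euler('xyz',s['tcp_rot'],degrees=True).as_matrix()
t=np.array([.5488,-.4130]);k=(R@[.0022,-.0004,0])[:2];e=np.r_[t-k-s['ee_pos'][:2],0];print('tool shift',R.T@e,'underside',s['ee_pos'][2]-.0261)
```

```text
{'joints': array([ 48.6932,  27.0583, -18.5311,  83.8139,   8.8505,  70.4349,
       -75.9685]), 'ee_pos': array([ 0.5463, -0.4153,  0.1204]), 'tcp_rot': array([ 1.799413e+02, -1.132000e-01, -1.507420e+01]), 'force': array([-0.541 , -0.4531, -1.3883]), 'wrist_torque': array([0.0763, 0.0124, 0.0145])}
tool shift [-4.02072781e-04 -2.48811255e-03 -3.34404318e-06] underside 0.09430181829323021
```

Emit:
play_rows([
  [[0,0,0],0],
  [[0,0,0],0],
  [[0,0,0],0],
])

```text
time_s: 9.17
ee_pos: [0.5459, -0.415, 0.1194]
tcp_rot: [180.0, -0.0, -15.1]
force: [-0.1, 0.6, -0.7]
opening: 0.0158
gripper_force: 25.0
```

Emit:
play_rows([
  [[0.0001,-0.0023,0.002],0],
  [[0,0,0.002],0],
  [[0,0,0],0],
  [[0,0,0],0],
  [[0,0,0],0],
])

```text
time_s: 9.58
ee_pos: [0.5465, -0.4126, 0.1148]
tcp_rot: [180.0, 0.0, -15.1]
force: [-0.1, 1.1, -0.3]
opening: 0.0156
gripper_force: 25.0
```

Emit:
play_rows([
  [[0,0,0.002],0],
  [[0,0,0.002],0],
  [[0,0,0.002],0],
  [[0,0,0],0],
  [[0,0,0],0],
])

```text
time_s: 10.0
ee_pos: [0.5464, -0.4126, 0.1086]
tcp_rot: [-180.0, 0.0, -15.1]
force: [-0.4, 0.5, -0.3]
opening: 0.0158
gripper_force: 25.0
```

Emit:
play_rows([
  [[0,0,0.0015],0],
  [[0,0,0.0015],0],
  [[0,0,0.0015],0],
  [[0,0,0],0],
  [[0,0,0],0],
])

```text
time_s: 10.42
ee_pos: [0.5465, -0.4126, 0.1043]
tcp_rot: [180.0, 0.0, -15.1]
force: [-0.7, -0.4, 0.2]
opening: 0.0158
gripper_force: 25.0
```

Emit:
play_rows([
  [[0,0,0.0006],0],
  [[0,0,0.0006],0],
  [[0,0,0.0006],0],
  [[0,0,0],0],
  [[0,0,0],0],
])

```text
time_s: 10.83
ee_pos: [0.5465, -0.4126, 0.1026]
tcp_rot: [180.0, 0.0, -15.1]
force: [0.7, 1.0, -1.0]
opening: 0.0159
gripper_force: 25.0
```

Well seated on the spindle with no side force. Next are small steps until the hub meets the key top, expected at ee z of about 0.102.

Emit:
play_rows([
  [[0,0,0.0005],0],
  [[0,0,0.0005],0],
  [[0,0,0.0005],0],
  [[0,0,0],0],
  [[0,0,0],0],
])

```text
time_s: 11.25
ee_pos: [0.5466, -0.4127, 0.1012]
tcp_rot: [180.0, -0.0, -15.1]
force: [0.4, -0.9, -1.1]
opening: 0.0158
gripper_force: 25.0
```

Emit:
play_rows([
  [[0,0,0.0005],0],
  [[0,0,0.0005],0],
  [[0,0,0],0],
  [[0,0,0],0],
])

```text
time_s: 11.58
ee_pos: [0.5467, -0.4127, 0.1004]
tcp_rot: [180.0, -0.0, -15.1]
force: [-1.5, -0.1, 1.3]
opening: 0.0157
gripper_force: 25.0
```

Run:
```python
from h import *
s=st();print({k:np.round(s[k],4) for k in('ee_pos','tcp_rot','force','wrist_torque')})
```

```text
{'ee_pos': array([ 0.5467, -0.4127,  0.1004]), 'tcp_rot': array([ 1.799854e+02, -1.650000e-02, -1.506870e+01]), 'force': array([-1.4734, -0.1159,  1.3292]), 'wrist_torque': array([ 0.0601,  0.0903, -0.0559])}
```

Emit:
play_rows([
  [[0,0,0.0005],0],
  [[0,0,0.0005],0],
  [[0,0,0],0],
  [[0,0,0],0],
])

```text
time_s: 11.92
ee_pos: [0.5467, -0.4127, 0.0995]
tcp_rot: [180.0, -0.0, -15.1]
force: [-0.0, -0.0, 3.6]
opening: 0.0162
gripper_force: 25.0
```

Emit:
play_rows([
  [[0,0,0],0],
  [[0,0,0],0],
  [[0,0,0],0],
])

```text
time_s: 12.17
ee_pos: [0.5467, -0.4127, 0.0993]
tcp_rot: [180.0, -0.0, -15.1]
force: [-0.9, 1.1, 3.6]
opening: 0.0158
gripper_force: 25.0
```

Contact on the key top is at about 0.1007, pressing 3.6 N. I'll add 0.6 mm to reach about 5.5 N, then turn slowly counter-clockwise.

Emit:
play_rows([
  [[0,0,0.0006],0],
  [[0,0,0],0],
  [[0,0,0],0],
  [[0,0,0],0],
])

```text
time_s: 12.5
ee_pos: [0.5467, -0.4128, 0.0988]
tcp_rot: [180.0, -0.0, -15.1]
force: [-1.0, 0.2, 5.4]
opening: 0.0157
gripper_force: 25.0
```

Emit:
play_rows([
  [[0,0,0],-0.02],
  [[0,0,0],-0.02],
  [[0,0,0],-0.02],
  [[0,0,0],0],
  [[0,0,0],0],
])

```text
time_s: 12.92
ee_pos: [0.5464, -0.4125, 0.0981]
tcp_rot: [-180.0, 0.0, -11.6]
force: [-0.3, -0.4, -0.0]
opening: 0.0157
gripper_force: 25.0
```

Emit:
play_rows([
  [[0,0,0],-0.02],
  [[0,0,0],-0.02],
  [[0,0,0],0],
  [[0,0,0],0],
])

```text
time_s: 13.25
ee_pos: [0.5462, -0.4122, 0.0977]
tcp_rot: [-180.0, 0.1, -9.3]
force: [-0.0, -1.4, -0.5]
opening: 0.0158
gripper_force: 25.0
```

The force fell to about 0, so the keyway has found the key. Lowering it home in small steps.

Emit:
play_rows([
  [[0,0,0.0006],0],
  [[0,0,0.0006],0],
  [[0,0,0.0006],0],
  [[0,0,0],0],
  [[0,0,0],0],
])

```text
time_s: 13.67
ee_pos: [0.5465, -0.4126, 0.0967]
tcp_rot: [180.0, 0.0, -9.3]
force: [0.0, 1.4, -0.7]
opening: 0.0159
gripper_force: 25.0
```

Emit:
play_rows([
  [[0,0,0.0007],0],
  [[0,0,0.0007],0],
  [[0,0,0.0006],0],
  [[0,0,0],0],
  [[0,0,0],0],
])

```text
time_s: 14.08
ee_pos: [0.5465, -0.4126, 0.0946]
tcp_rot: [180.0, 0.0, -9.3]
force: [0.6, -0.1, -0.8]
opening: 0.0158
gripper_force: 25.0
```

Emit:
play_rows([
  [[0,0,0.0008],0],
  [[0,0,0.0008],0],
  [[0,0,0.0008],0],
  [[0,0,0],0],
  [[0,0,0],0],
])

```text
time_s: 14.5
ee_pos: [0.5465, -0.4126, 0.0922]
tcp_rot: [180.0, 0.0, -9.3]
force: [0.3, -0.2, -0.6]
opening: 0.0158
gripper_force: 25.0
```

Emit:
play_rows([
  [[0,0,0.0006],0],
  [[0,0,0.0006],0],
  [[0,0,0.0006],0],
  [[0,0,0],0],
  [[0,0,0],0],
])

```text
time_s: 14.92
ee_pos: [0.5466, -0.4127, 0.0908]
tcp_rot: [180.0, -0.0, -9.3]
force: [-0.3, 0.2, 0.3]
opening: 0.0158
gripper_force: 25.0
```

Emit:
play_rows([
  [[0,0,0.0006],0],
  [[0,0,0],0],
  [[0,0,0],0],
  [[0,0,0],0],
])

```text
time_s: 15.25
ee_pos: [0.5467, -0.4127, 0.0903]
tcp_rot: [180.0, -0.0, -9.3]
force: [-0.3, 0.8, 2.5]
opening: 0.0159
gripper_force: 25.0
```

Flange contact is at about 0.0907, exactly 10 mm below the key-top contact, so it is home. I'll press a little more, to about 5 N, and start turning counter-clockwise towards OFF (yaw 45°).

Emit:
play_rows([
  [[0,0,0.0006],0],
  [[0,0,0.0004],0],
  [[0,0,0],0],
  [[0,0,0],0],
])

```text
time_s: 15.58
ee_pos: [0.5467, -0.4127, 0.0894]
tcp_rot: [180.0, -0.0, -9.3]
force: [-0.5, 0.3, 4.9]
opening: 0.016
gripper_force: 25.0
```

Emit:
play_rows([
  [[0,0,0],-0.035],
  [[0,0,0],-0.035],
  [[0,0,0],-0.035],
  [[0,0,0],-0.035],
  [[0,0,0],0],
])

```text
time_s: 16.0
ee_pos: [0.5471, -0.4132, 0.0895]
tcp_rot: [179.9, -0.1, -1.3]
force: [-0.2, -0.8, 4.3]
opening: 0.0159
gripper_force: 25.0
```

Run:
```python
from h import *
s=st();print({k:np.round(s[k],4) for k in('ee_pos','tcp_rot','force','wrist_torque')})
```

```text
{'ee_pos': array([ 0.5471, -0.4132,  0.0895]), 'tcp_rot': array([ 1.799307e+02, -8.030000e-02, -1.276500e+00]), 'force': array([-0.1957, -0.8142,  4.3142]), 'wrist_torque': array([-0.0769,  0.0205,  0.0139])}
```

Emit:
play_rows([
  [[0,0,0],-0.04],
  [[0,0,0],-0.04],
  [[0,0,0],-0.04],
  [[0,0,0],-0.04],
  [[0,0,0],-0.04],
])

```text
time_s: 16.42
ee_pos: [0.5471, -0.4135, 0.0895]
tcp_rot: [179.9, -0.1, 10.2]
force: [-0.4, -1.0, 5.1]
opening: 0.0158
gripper_force: 25.0
```

Emit:
play_rows([
  [[0,0,0],-0.04],
  [[0,0,0],-0.04],
  [[0,0,0],-0.04],
  [[0,0,0],-0.04],
  [[0,0,0],0],
])

```text
time_s: 16.83
ee_pos: [0.5471, -0.4136, 0.0895]
tcp_rot: [179.9, -0.1, 19.3]
force: [1.6, -1.8, 4.9]
opening: 0.016
gripper_force: 25.0
```

Run:
```python
from h import *
s=st();print({k:np.round(s[k],4) for k in('ee_pos','tcp_rot','force','wrist_torque')})
```

```text
{'ee_pos': array([ 0.5471, -0.4136,  0.0895]), 'tcp_rot': array([ 1.798767e+02, -5.810000e-02,  1.929300e+01]), 'force': array([ 1.6375, -1.8439,  4.8848]), 'wrist_torque': array([-0.318 , -0.1064,  0.0066])}
```

Emit:
play_rows([
  [[0,0,0],-0.04],
  [[0,0,0],-0.04],
  [[0,0,0],-0.04],
  [[0,0,0],-0.04],
  [[0,0,0],-0.04],
])

```text
time_s: 17.25
ee_pos: [0.5472, -0.4136, 0.0895]
tcp_rot: [179.9, -0.0, 30.7]
force: [1.2, -1.4, 4.8]
opening: 0.016
gripper_force: 25.0
```

Emit:
play_rows([
  [[0,0,0],-0.03],
  [[0,0,0],-0.03],
  [[0,0,0],-0.03],
  [[0,0,0],0],
  [[0,0,0],0],
])

```text
time_s: 17.67
ee_pos: [0.5473, -0.4136, 0.0895]
tcp_rot: [179.8, -0.0, 35.8]
force: [2.1, -2.6, 4.7]
opening: 0.0159
gripper_force: 25.0
```

Emit:
play_rows([
  [[0,0,0],-0.02],
  [[0,0,0],-0.02],
  [[0,0,0],-0.02],
  [[0,0,0],0],
  [[0,0,0],0],
])

```text
time_s: 18.08
ee_pos: [0.5472, -0.4136, 0.0894]
tcp_rot: [179.9, -0.0, 39.4]
force: [2.5, -3.7, 4.7]
opening: 0.0159
gripper_force: 25.0
```

Run:
```python
from h import *
s=st();print({k:np.round(s[k],4) for k in('ee_pos','tcp_rot','force','wrist_torque')})
```

```text
{'ee_pos': array([ 0.5472, -0.4136,  0.0894]), 'tcp_rot': array([ 1.79858e+02, -1.54000e-02,  3.93531e+01]), 'force': array([ 2.5282, -3.7158,  4.731 ]), 'wrist_torque': array([-1.0457, -0.8161, -0.0066])}
```

Emit:
play_rows([
  [[0,0.0007,0],0],
  [[0,0,0],-0.02],
  [[0,0,0],-0.02],
  [[0,0,0],0],
  [[0,0,0],0],
])

```text
time_s: 18.5
ee_pos: [0.5473, -0.4136, 0.0892]
tcp_rot: [179.9, -0.0, 41.7]
force: [1.9, -4.2, 5.3]
opening: 0.0158
gripper_force: 25.0
```

Run:
```python
from h import *
s=st();print({k:np.round(s[k],4) for k in('ee_pos','tcp_rot','force','wrist_torque','joints')})
```

```text
{'ee_pos': array([ 0.5473, -0.4136,  0.0892]), 'tcp_rot': array([ 1.799393e+02, -1.900000e-03,  4.165570e+01]), 'force': array([ 1.9061, -4.2011,  5.3424]), 'wrist_torque': array([-0.9042, -0.6919,  0.0159]), 'joints': array([ 55.7571,  30.2075, -28.6136,  85.1861,  15.0403,  68.3757,
       -23.4693])}
```

Emit:
play_rows([
  [[-0.0003,0.0008,0],0],
  [[0,0,0],-0.02],
  [[0,0,0],-0.02],
  [[0,0,0],0],
  [[0,0,0],0],
])

```text
time_s: 18.92
ee_pos: [0.5474, -0.4137, 0.0891]
tcp_rot: [-180.0, -0.0, 44.0]
force: [1.7, -2.8, 6.2]
opening: 0.0156
gripper_force: 25.0
```

Run:
```python
from h import *
s=st();print({k:np.round(s[k],4) for k in('ee_pos','tcp_rot','force','wrist_torque')})
```

```text
{'ee_pos': array([ 0.5474, -0.4137,  0.0891]), 'tcp_rot': array([-1.799818e+02, -7.600000e-03,  4.396360e+01]), 'force': array([ 1.6576, -2.7573,  6.2447]), 'wrist_torque': array([-0.5923, -0.5288, -0.031 ])}
```

Side force is low. I'll continue in small steps to the stop and watch the torque.

Emit:
play_rows([
  [[0,0,0],-0.02],
  [[0,0,0],-0.01],
  [[0,0,0],0],
  [[0,0,0],0],
])

```text
time_s: 19.25
ee_pos: [0.5474, -0.4137, 0.0891]
tcp_rot: [-180.0, -0.0, 45.7]
force: [1.6, -2.4, 5.6]
opening: 0.0159
gripper_force: 25.0
```

Run:
```python
from h import *
s=st();print({k:np.round(s[k],4) for k in('ee_pos','tcp_rot','force','wrist_torque')})
```

```text
{'ee_pos': array([ 0.5474, -0.4137,  0.0891]), 'tcp_rot': array([-1.799863e+02, -8.500000e-03,  4.568230e+01]), 'force': array([ 1.6032, -2.3688,  5.6261]), 'wrist_torque': array([-0.659 , -0.5126, -0.0348])}
```

Emit:
play_rows([
  [[0,0,0],-0.02],
  [[0,0,0],0],
  [[0,0,0],0],
])

```text
time_s: 19.5
ee_pos: [0.5474, -0.4137, 0.0891]
tcp_rot: [-180.0, -0.0, 46.8]
force: [2.2, -3.2, 4.7]
opening: 0.0155
gripper_force: 25.0
```

Run:
```python
from h import *
s=st();print({k:np.round(s[k],4) for k in('ee_pos','tcp_rot','force','wrist_torque')})
```

```text
{'ee_pos': array([ 0.5474, -0.4137,  0.0891]), 'tcp_rot': array([-1.799901e+02, -1.070000e-02,  4.683040e+01]), 'force': array([ 2.2391, -3.212 ,  4.7035]), 'wrist_torque': array([-0.6077, -0.499 , -0.0097])}
```

Emit:
play_rows([
  [[0,0,0],-0.02],
  [[0,0,0],0],
  [[0,0,0],0],
])

```text
time_s: 19.75
ee_pos: [0.5474, -0.4137, 0.0891]
tcp_rot: [-180.0, -0.0, 48.0]
force: [0.8, -3.1, 6.0]
opening: 0.0159
gripper_force: 25.0
```

Run:
```python
from h import *
s=st();print({k:np.round(s[k],4) for k in('ee_pos','tcp_rot','force','wrist_torque')})
```

```text
{'ee_pos': array([ 0.5474, -0.4137,  0.0891]), 'tcp_rot': array([-1.799878e+02, -1.090000e-02,  4.797700e+01]), 'force': array([ 0.8289, -3.1378,  6.014 ]), 'wrist_torque': array([-0.6294, -0.5091, -0.0213])}
```

Emit:
play_rows([
  [[0,0,0],-0.02],
  [[0,0,0],0],
  [[0,0,0],0],
])

```text
time_s: 20.0
ee_pos: [0.5474, -0.4137, 0.0891]
tcp_rot: [-180.0, -0.0, 49.1]
force: [1.8, -2.2, 5.4]
opening: 0.0158
gripper_force: 25.0
```

Run:
```python
from h import *
import pickle
s=st();print({k:np.round(s[k],4) for k in('ee_pos','tcp_rot','force','wrist_torque')})
d=grab('wrist');pickle.dump((d,s),open('w5.pkl','wb'));save({'pixels':cv2.resize(d['pixels'][120:300,146:366],(733,600),interpolation=cv2.INTER_CUBIC)},'w5.png')
```

```text
{'ee_pos': array([ 0.5474, -0.4137,  0.0891]), 'tcp_rot': array([-1.799905e+02, -9.100000e-03,  4.912300e+01]), 'force': array([ 1.8482, -2.225 ,  5.3929]), 'wrist_torque': array([-0.6323, -0.5056, -0.0581])}
```

View pics/w5.png

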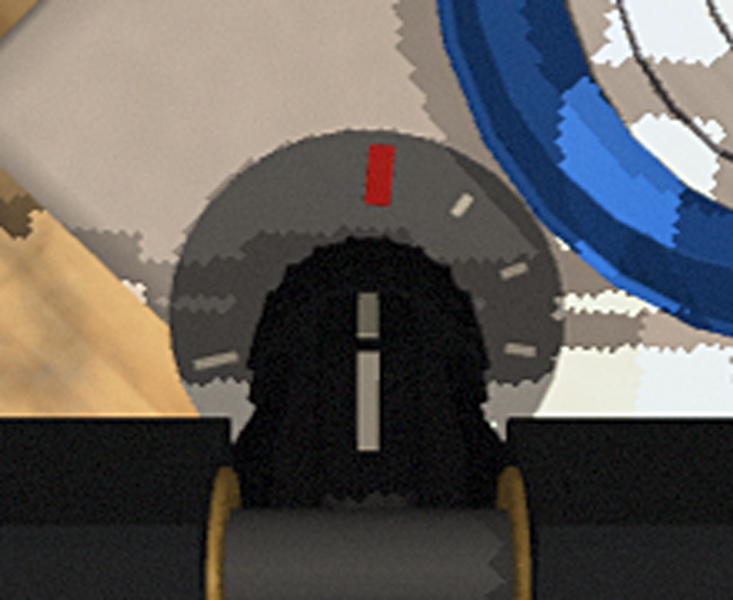

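The view shows the pointer line at (368,350) with the red mark at (379,175), so the pointer is 3–4° past the mark. The key trails by the keyway slack. I'll feel for the firm stop with tiny steps.

Emit:
play_rows([
  [[0,0,0],-0.012],
  [[0,0,0],0],
  [[0,0,0],0],
])

```text
time_s: 20.3
ee_pos: [0.5474, -0.4137, 0.0891]
tcp_rot: [-180.0, -0.0, 49.8]
force: [1.3, -3.1, 6.2]
opening: 0.016
gripper_force: 25.0
```

Run:
```python
from h import *
s=st();print({k:np.round(s[k],4) for k in('tcp_rot','force','wrist_torque')})
```

```text
{'tcp_rot': array([-1.799918e+02, -1.170000e-02,  4.980210e+01]), 'force': array([ 1.3273, -3.1418,  6.2452]), 'wrist_torque': array([-0.5963, -0.5272, -0.0386])}
```

Emit:
play_rows([
  [[0,0,0],-0.012],
  [[0,0,0],0],
  [[0,0,0],0],
])

```text
time_s: 20.55
ee_pos: [0.5474, -0.4137, 0.0891]
tcp_rot: [-180.0, -0.0, 50.5]
force: [2.6, -2.4, 5.6]
opening: 0.0158
gripper_force: 25.0
```

Run:
```python
from h import *
s=st();print({k:np.round(s[k],4) for k in('tcp_rot','force','wrist_torque')})
```

```text
{'tcp_rot': array([-1.799923e+02, -1.290000e-02,  5.048610e+01]), 'force': array([ 2.6398, -2.4461,  5.5831]), 'wrist_torque': array([-0.6748, -0.5795, -0.0579])}
```

Emit:
play_rows([
  [[0,0,0],-0.012],
  [[0,0,0],0],
  [[0,0,0],0],
])

```text
time_s: 20.8
ee_pos: [0.5475, -0.4138, 0.0891]
tcp_rot: [180.0, -0.0, 51.2]
force: [2.4, -2.0, 5.6]
opening: 0.0157
gripper_force: 25.0
```

Run:
```python
from h import *
s=st();print({k:np.round(s[k],4) for k in('tcp_rot','force','wrist_torque')})
```

```text
{'tcp_rot': array([ 1.799949e+02, -1.330000e-02,  5.117740e+01]), 'force': array([ 2.3974, -2.0291,  5.6423]), 'wrist_torque': array([-0.6947, -0.5845, -0.0419])}
```

Emit:
play_rows([
  [[0,0,0],-0.012],
  [[0,0,0],0],
  [[0,0,0],0],
])

```text
time_s: 21.05
ee_pos: [0.5476, -0.4138, 0.0892]
tcp_rot: [180.0, -0.0, 51.9]
force: [1.4, -2.2, 5.2]
opening: 0.0158
gripper_force: 25.0
```

Run:
```python
from h import *
s=st();print({k:np.round(s[k],4) for k in('tcp_rot','force','wrist_torque')})
```

```text
{'tcp_rot': array([ 1.799813e+02, -1.200000e-02,  5.186370e+01]), 'force': array([ 1.4305, -2.1752,  5.1768]), 'wrist_torque': array([-0.7699, -0.6021, -0.0787])}
```

Emit:
play_rows([
  [[0,0,0],-0.012],
  [[0,0,0],0],
  [[0,0,0],0],
])

```text
time_s: 21.3
ee_pos: [0.5477, -0.414, 0.0892]
tcp_rot: [180.0, -0.0, 52.5]
force: [2.2, -2.4, 5.6]
opening: 0.0159
gripper_force: 25.0
```

Run:
```python
from h import *
import pickle
s=st();print({k:np.round(s[k],4) for k in('ee_pos','tcp_rot','force','wrist_torque')})
d=grab('wrist');pickle.dump((d,s),open('w6.pkl','wb'))
for f in('w5','w6'):
    d,s=pickle.load(open(f+'.pkl','rb'));h=cv2.cvtColor(np.ascontiguousarray(d['pixels']),cv2.COLOR_RGB2HSV).astype(int)
    v,u=np.mgrid[:384,:512];roi=(v>120)&(v<260)&(u>190)&(u<320)
    red=roi&(h[...,1]>130)&((h[...,0]<8)|(h[...,0]>172))&(h[...,2]>60)
    R=Ro.from_euler('xyz',s['tcp_rot'],degrees=True).as_matrix()
    r=R.T@(onplane(d,u[red].mean(),v[red].mean(),.058)-s['ee_pos'])
    wh=(v>205)&(v<258)&(abs(u-256)<12)&(d['pixels'].min(-1)>80)
    w=np.array([R.T@(onplane(d,a,b,s['ee_pos'][2]+.0215)-s['ee_pos']) for a,b in zip(u[wh],v[wh])])[:,:2]
    l=cv2.fitLine(w.astype(np.float32),cv2.DIST_L2,0,.01,.01).ravel()
    print(f,'red tool',r,'white',wh.sum(),w.min(0),w.max(0),w.mean(0),np.degrees(np.arctan2(l[1],l[0])))
```

```text
{'ee_pos': array([ 0.5477, -0.414 ,  0.0892]), 'tcp_rot': array([ 1.799647e+02, -8.900000e-03,  5.254960e+01]), 'force': array([ 2.1748, -2.415 ,  5.6046]), 'wrist_torque': array([-0.7423, -0.6276, -0.0283])}
w5 red tool [0.03326755 0.00280061 0.03112303] white 213 [ 0.00351716 -0.00097893] [0.02852308 0.00207823] [0.01462554 0.00049584] -0.047276452
w6 red tool [0.03309092 0.00435432 0.03124358] white 221 [ 0.00347456 -0.00092524] [0.02848237 0.00213199] [0.01473269 0.00068502] -0.087201424
```

The knob has not slipped in the grip. The pointer leads OFF by 7°, which matches the keyway and hole clearance after my sideways relief shift. I'll undo that shift gently, which pushes the key towards the stop, and read the force.

Emit:
play_rows([
  [[0,-0.0005,0],0],
  [[0,0,0],0],
  [[0,0,0],0],
])

```text
time_s: 21.6
ee_pos: [0.5476, -0.4139, 0.0893]
tcp_rot: [179.9, -0.0, 52.5]
force: [4.5, -4.5, 4.9]
opening: 0.0157
gripper_force: 25.0
```

Emit:
play_rows([
  [[0,-0.0005,0],0],
  [[0,0,0],0],
  [[0,0,0],0],
])

```text
time_s: 21.85
ee_pos: [0.5476, -0.4139, 0.0895]
tcp_rot: [179.8, -0.0, 52.5]
force: [2.9, -3.5, 4.3]
opening: 0.0154
gripper_force: 25.0
```

Run:
```python
from h import *
s=st();print({k:np.round(s[k],4) for k in('ee_pos','tcp_rot','force','wrist_torque')})
```

```text
{'ee_pos': array([ 0.5476, -0.4139,  0.0895]), 'tcp_rot': array([ 1.798466e+02, -2.060000e-02,  5.254250e+01]), 'force': array([ 2.8614, -3.5049,  4.289 ]), 'wrist_torque': array([-1.0093, -1.0289, -0.0767])}
```

From 51° on, the knob was being pushed sideways 0.15 mm per step. That is exactly the arc at the key's end, so the key is on the firm stop. Now I'll turn the pointer back 6.3° within the keyway slack so it stands on the mark, and unload the spring.

Emit:
play_rows([
  [[0,0,0],0.022],
  [[0,0,0],0.022],
  [[0,0,0],0.022],
  [[0,0,0],0.022],
  [[0,0,0],0.022],
])

```text
time_s: 22.27
ee_pos: [0.547, -0.413, 0.0892]
tcp_rot: [180.0, -0.0, 46.2]
force: [3.0, -2.5, 5.0]
opening: 0.0161
gripper_force: 25.0
```

Emit:
play_rows([
  [[0,0,-0.0005],0],
  [[0,0,-0.0005],0],
  [[0,0,0],0],
  [[0,0,0],0],
])

```text
time_s: 22.6
ee_pos: [0.5469, -0.413, 0.0898]
tcp_rot: [180.0, -0.0, 46.3]
force: [3.5, -3.1, 3.9]
opening: 0.016
gripper_force: 25.0
```

Run:
```python
from h import *
s=st();print({k:np.round(s[k],4) for k in('ee_pos','tcp_rot','force','wrist_torque')})
```

```text
{'ee_pos': array([ 0.5469, -0.413 ,  0.0898]), 'tcp_rot': array([ 1.79995e+02, -3.45000e-02,  4.62596e+01]), 'force': array([ 3.4821, -3.1163,  3.8574]), 'wrist_torque': array([-0.6264, -1.0118, -0.032 ])}
```

Emit:
play_rows([
  [[0,0.0008,-0.0004],0],
  [[0,0,0],0],
  [[0,0,0],0],
])

```text
time_s: 22.85
ee_pos: [0.547, -0.413, 0.0899]
tcp_rot: [-179.9, -0.0, 46.3]
force: [2.5, -0.8, 3.0]
opening: 0.0157
gripper_force: 25.0
```

Emit:
play_rows([
  [[0,0,0],0],
  [[0,0,0],0],
  [[0,0,0],0],
  [[0,0,0],0],
  [[0,0,0],0],
], gripper=0.5)

```text
time_s: 23.27
ee_pos: [0.5463, -0.4136, 0.0896]
tcp_rot: [-179.9, 0.0, 46.2]
force: [-0.7, -0.1, 0.1]
opening: 0.0395
gripper_force: 0.0
```

Emit:
play_rows([
  [[0,0,0],0],
  [[0,0,-0.01],0],
  [[0,0,-0.02],0],
  [[0,0,-0.03],0],
  [[0,0,-0.03],0],
])

```text
time_s: 23.68
ee_pos: [0.5466, -0.4135, 0.1813]
tcp_rot: [-179.9, 0.0, 46.3]
force: [0.7, -0.5, 0.5]
opening: 0.0435
gripper_force: 0.0
```

Emit:
play_rows([
  [[-0.03,0,0],0],
  [[-0.02,0,0],0],
  [[0,0,0],0],
  [[0,0,0],0],
  [[0,0,0],0],
])

```text
time_s: 24.1
ee_pos: [0.5129, -0.4494, 0.1808]
tcp_rot: [180.0, -0.0, 46.3]
force: [0.6, 0.4, -0.4]
opening: 0.0433
gripper_force: 0.0
```

Run:
```python
from h import *
import pickle
s=st();print({k:np.round(s[k],4) for k in('ee_pos','tcp_rot','force','opening')})
d=grab('wrist');pickle.dump((d,s),open('w7.pkl','wb'))
u,v=proj(d,[.5488,-.413,.1]);print(u,v)
h=cv2.cvtColor(np.ascontiguousarray(d['pixels']),cv2.COLOR_RGB2HSV).astype(int);V,U=np.mgrid[:384,:512]
rr=np.hypot(U-u,V-v);red=(rr<90)&(h[...,1]>130)&((h[...,0]<8)|(h[...,0]>172))&(h[...,2]>60)
r=onplane(d,U[red].mean(),V[red].mean(),.058)
P=cloud(d);top=(rr<60)&(P[...,2]>.105)&(P[...,2]<.122)&(V<215)
w=np.array([onplane(d,a,b,.114) for a,b in zip(U[top],V[top])])[:,:2];R=cv2.minAreaRect((w*1000).astype(np.float32))
print('red',r,'bar z',np.median(P[top][:,2]),R)
hub=(rr<60)&(P[...,2]>.086)&(P[...,2]<.095)&(V<215);print('hub top z',np.median(P[hub][:,2]))
c=np.array(R[0])/1000;q=r[:2]-c;print('mark yaw from knob',np.degrees(np.arctan2(q[1],q[0])))
save(d,'w7.png')
```

```text
{'ee_pos': array([ 0.5129, -0.4494,  0.1808]), 'tcp_rot': array([ 1.79994e+02, -4.72000e-02,  4.62569e+01]), 'force': array([ 0.5634,  0.4349, -0.4033]), 'opening': np.float64(0.0433)}
256.2409953787222 133.83692544477904
red [ 0.57118829 -0.3904034   0.058     ] bar z 0.11277588208150814 ((549.2564697265625, -411.71112060546875), (37.61185073852539, 15.597689628601074), 46.23054885864258)
hub top z 0.09001704673000283
mark yaw from knob 44.17307538960864
```

View pics/w7.png

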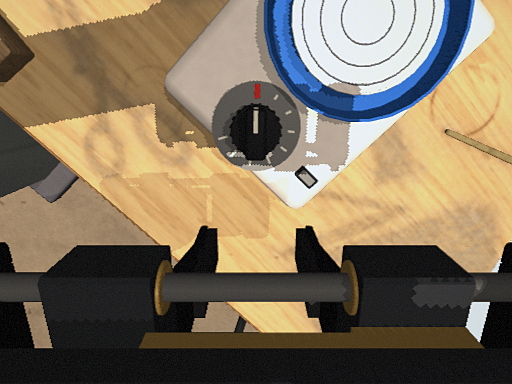

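The final view shows the knob home on the dial (hub top z 0.090, so its underside is at the flange). Its pointer line at (256,120) is in line with the red mark at (257,90), within about 1–2°. The gripper is clear, so I'm handing in.

```bash
python3 -c "
from station import job
print(job.close_job())"
```

```text
the job is handed in; nothing more can be done
None
```

The knob is fully home on the spindle and turned counter-clockwise to the OFF stop, its pointer within about 2° of the red mark; I let go and handed the job in at about 24 s (no verdict was returned).

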